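Hang the next order plate on the packing rail with an S-hook

ROBOT

A 6-joint arm with a two-finger parallel gripper is mounted at the origin on the work surface; the furniture and walls round the work are solid. World frame = base frame: x ahead of the robot, y to its left, z up, the work surface at z = 0. Lengths are in m, angles in rad, forces in N, time in s.
With the tool pointing down it reaches from about 0.25 to 0.775 m from the base axis. Payload 4 kg.
Tool frame: the origin (TCP) lies between the finger pads; the fingertips stand 14 mm ahead of it and the grasp point (between the pads) lies 5 mm behind it; z points along the fingers, y is the line along which they close (so a half turn about z gives the same grasp; the last joint's range is limited). The gripper opens to 94 mm and grips with 3 to 60 N. Pads are 16 mm wide; open, the fingers measure 119 mm over their backs; the gripper's body (75 mm by 177 mm) begins 78 mm behind the grasp point.
Start: joints at [-1.272, 0.087, 1.371, -0, 1.684, -0.103], TCP at [0.215, -0.506, 0.22] pointing down, gripper open.
Joint ranges: [-3.1, 3.1], [-0.76, 2.03], [0.27, 2.55], [-1.08, 4.22], [0.17, 2.65], [-2.57, 2.57]. Speed limits (rad/s): [2.79, 2.79, 3.14, 3.14, 3.14, 3.14].

INTERFACE

Orientations are given as [roll, pitch, yaw] about the fixed x, y, z axes, in that order (R = Rz(yaw) Ry(pitch) Rx(roll)).
In Python, from bench import robot, snapshot gives the robot as it stands.
- The arm moves only by the tool carry_out, never from a script. Its argument "motion" is text: rows parted by semicolons, each of 4 numbers parted by spaces: the shift along the tool's x, y, z each as a share of 0.15 m, from -1 to 1, then the turn about the tool's z as a share of 180 degrees, from -1 to 1. A call has exactly 8 rows; each row is the pose to reach, as a shift and turn from the pose commanded when the call began, along the tool's axes at that moment, turning the shorter way round; what a row does not reach only later rows make up. A row lasts 1/10 s, in which the tool goes at most 50 mm and 8.59 degrees, less where a joint would pass 70% of its speed; a pose out of reach is approached as far as the arm can. A call with a number of a shift or a turn outside -1 to 1 is refused whole. A call with a gripper value outside its range is refused whole. "grip" is the opening, from -1 (shut) to 1 (fully open), set as the call begins (left out, the last holds). The fingers move at their own pace and stop on an object; the grip force is fixed at half the most. Time passes only in rows, so rows that repeat a pose let the fingers close, or fill a call up. It gives the time, the measured TCP pose, the force, the opening and the grip force at its end, in the units of the state.
- robot.get_obs(): the state, without advancing time (a new reading comes with each control period).
- snapshot(name): name is "side" or "top"; returns a dict with "image" (400x640x3 uint8, red, green, blue), "fx", "fy", "cx", "cy" (pixels), "distortion" ([k1, k2, p1, p2, k3] as OpenCV has them; the pictures are not rectified), "pose" (4x4, takes a point from camera to world coordinates). Camera axes: x right, y up, looking along -z (the intrinsics and any distortion apply to the point x, -y, -z); pixel columns grow to the right and rows downward; lengths in m; the calibration is good to about 2 mm. A picture is of the moment at which its call begins. There is no depth.
- robot.close_job(): hands the job in; it is judged then, once.
The state is a dict: "time": time; "joint_positions": joint angles; "qvel": joint speeds; "joint_torque": joint torques, N m; "tool_pos": TCP position; "ee_rot": TCP orientation; "wrist_force": force on the tool from outside, world axes, zero at the start; "wrist_torque": the same for the moment, N m; "width": finger opening in m; "finger_force": force on a finger pad.
Only numpy, scipy, OpenCV 4.12 (cv2) and the standard library are available. Lean on these libraries where they do the work, as an engineer would, in place of code of your own. Each camera call takes 0.05 s, during which the arm holds its last target. There are 200 camera calls.

TASK

The yellow order plate is next to be packed, so hang it up at the packing rail. Take the free S-hook (the one with nothing on it) off the rail, put its lower end through the hole of the yellow plate from underneath while the plate still lies in the sloped tray, lift the plate out on the hook and hang the hook back on the rail, so that the plate hangs freely, hardly swinging, clear of the orange one. Leave the blue and green plates in the tray and the orange plate on the rail, and do not knock the cup, the masking tape or the little box about.

Things in the scene. Friction and masses are not known exactly. Their poses are not given: they have to be found in the camera images.
- pegboard: Fixed grey pegboard standing on the bench, 354 mm wide, 409 mm high, a rail in front of it. Origin: on the bench below the rail's middle. x level, at right angles to the board, away from the robot side; y along the rail; z up. Board front face at x = +38 mm: hardly room behind the rail. Two feet at y = +-171 mm reach to x = -45 mm, 14 mm high. Place and yaw (-30 to -11 degrees) vary.
- rail_mid (a point): Middle of the axis of the level steel rail, 275 mm above the bench; axes as the pegboard's. Round bar of 10 mm diameter along y, free from y = -142 to +142 mm; brackets of 9 mm diameter join it to the board at y = +-150 mm. Room for a gripper is only on the robot's side (-x), with the tool tilted some 40 degrees so that its body stands on that side and the fingers pass below the rail.
- hook_free: The empty S-hook on the rail, loose, 50 g, 130 mm high, 6 mm round steel wire, S in its own xz plane, origin in its middle. z through both bends (up as it hangs); x away from the robot, as the board's. Straight shank from (-16, 0, 39) to (16, 0, -39) mm, its middle 60 mm in a red sleeve 9 x 9 mm thick: hold it there, closing along y. Either half of the rail; rail axis 54 mm above origin.
- hook_free_upper (a point): Centre of the free hook's upper bend, 45 mm above the hook's origin, axes as the hook's. The bend is an arc of 17 mm radius (wire centre line) over the top; its tip, at x = +17 mm on the board's side of the rail, points down and ends 7 mm below this point. While the hook hangs the rail's axis is 9 mm above this point.
- hook_free_lower (a point): Centre of the free hook's lower bend, 45 mm below the hook's origin, axes as the hook's. The bend is an arc of 17 mm radius (wire centre line) round the bottom; its tip, at x = -17 mm (robot side), points up and its rounded end is 7 mm above this point. The shank comes down on the other side, x = +16 mm.
- hook_used: A second S-hook of the same make, on the rail too, carrying the orange plate. Leave it alone.
- hook_used_upper (a point): Centre of the upper bend of the second S-hook, 9 mm below the rail's axis while it hangs.
- plate_orange: Orange order plate, same shape as the yellow one, hanging from the second hook. Leave it alone.
- tray: Fixed sloped blue tray on wire legs with three plates side by side, 224 mm wide. Origin on the bench; x level, uphill, away from the robot; z up. Slope 30 degrees up along x. Bays 68 mm wide at y = -72, 0, +72 mm; ribs 12 mm high; a lip at the low end stops the plates. The deck ends at x = 29 mm, 76 mm high; plates stick out 40 mm past it, free below. Place and yaw (11 to 37 degrees) vary.
- plate_yellow: Yellow plastic order plate with a white label, 120 x 64 x 4 mm, 70 g, lying in one bay of the tray (which bay varies). Origin: centre of its underside. x along its length, uphill, toward the end with the hole; y across; z out of the labelled upper face. The end edge is at x = +60 mm.
- plate_yellow_hole (a point): Centre of the 20 mm through hole of the yellow plate, halfway through its thickness, 16 mm from the end edge; axes as the plate's. In the tray it is 90 mm above the bench; hung on the hook it is 24 mm below the lower bend's centre. The plate swings on for several seconds if it is jerked, so carry it smoothly.
- plate_blue: Blue order plate, same shape, in another bay of the tray. Leave it alone.
- plate_green: Green order plate, same shape, in another bay of the tray. Leave it alone.
- cup_green: Speckled grey-green tumbler, 80 mm wide, 103 mm high, standing on the bench; origin at the centre of its foot. Bystander.
- masking_tape: Roll of cream masking tape, 103 mm wide, 25 mm high, lying on the bench; origin at the centre of its underside. Bystander.
- kraft_box: Small brown cardboard box, 50 x 66 x 46 mm, on the bench; origin at the centre of its underside. Bystander.

How it is judged:
By the outcome, as a careful person would: the job done as asked, in the order asked, and still so for the second after the job is handed in, with the robot touching nothing.
It also fails if it takes over 72 s, if anything falls off the work surface, if the arm or the gripper's body presses on something with over 40 N, if the wrist force passes 120 N, or if a joint passes its speed limit or range.

## Working session

There is one attempt and no reset: what is moved stays moved. The work goes in short steps, Python scripts to look and compute and a tool call to move; the robot and the scene stay as the last step left them, time stands still between calls to the robot, and variables do not carry over. Pictures are saved under pics/ and viewed, at most 10 in all, crops included, and the job is handed in when it is done.

Besides the shell and the picture viewer there is one more tool, called after "Request:" as name(argument=value, ...), one argument or row to a line, values as JSON. carry_out: Moves the arm, as the interface text tells. Shift numbers are shares of 0.15 m and turn numbers shares of 180 degrees, none past 1 either way. Its arguments: {"type":"object","properties":{"motion":{"type":"string"},"grip":{"type":"number"}},"required":["motion"]}

```bash
ls; mkdir -p pics
python3 - <<'E'
from bench import robot, snapshot
import cv2,numpy as np
o=robot.get_obs(); print(o['time'],o['tool_pos'],o['ee_rot'],o['width'])
for n in('side','top'):
    s=snapshot(n); cv2.imwrite(f'pics/{n}0.png',s['image'][:,:,::-1])
    print(n,s['fx'],s['fy'],s['cx'],s['cy'],s['distortion'],np.round(s['pose'],4).tolist())
E
```

```text
pics
0.0 [ 0.21494043 -0.5057003   0.21832455] [-3.13938655e+00 -2.24130920e-04  4.01799228e-01] 0.09417554709869123
side 382.6574793552028 382.6574793552028 312.6155489998993 197.0811163981585 [-0.02531467  0.          0.          0.          0.        ] [[-0.7289, 0.248, -0.6382, 0.0442], [-0.6846, -0.2794, 0.6733, 0.6997], [-0.0113, 0.9276, 0.3734, 0.5048], [0.0, 0.0, 0.0, 1.0]]
top 395.04127823286836 395.04127823286836 317.53051114223524 198.00354433230888 [-0.04046778  0.          0.          0.          0.        ] [[0.0264, 0.9964, -0.0809, 0.5276], [-0.9993, 0.0285, 0.0252, 0.1499], [0.0275, 0.0802, 0.9964, 1.0612], [0.0, 0.0, 0.0, 1.0]]
```

View pics/side0.png

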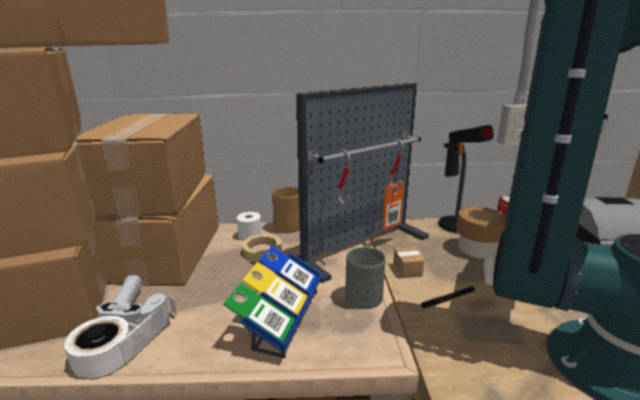

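View pics/top0.png

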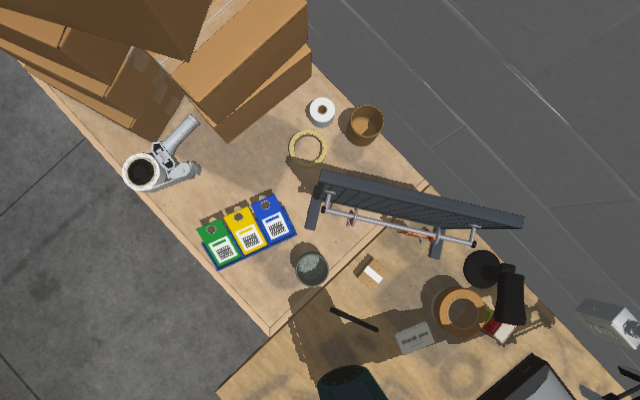

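The yellow plate is in the middle bay: hole near (238,216) in top and (252,272) in side. The free hook's red sleeve is near (343,178) in side, on the left half of the rail. The orange plate hangs on the right, near (393,205). I'll take zoomed crops to measure.

Run:
```python
import cv2,numpy as np
a=cv2.imread('pics/side0.png');b=cv2.imread('pics/top0.png')
def c(im,x0,y0,w,h,k): return cv2.resize(im[y0:y0+h,x0:x0+w],None,fx=k,fy=k,interpolation=cv2.INTER_CUBIC)
# left: hook/rail side ; compose
p=c(a,300,120,133,80,6); q=c(a,220,240,133,55,4)
cv2.imwrite('pics/c1.png',np.vstack([p[:, :798],]))
r=c(b,190,180,160,100,5)
cv2.imwrite('pics/c2.png',c(b,310,165,200,100,4))
l=np.vstack([c(a,220,240,100,75,4),c(b,195,190,100,75,4)]); cv2.imwrite('pics/c3.png',l)
```

```text
(no output)
```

View pics/c1.png

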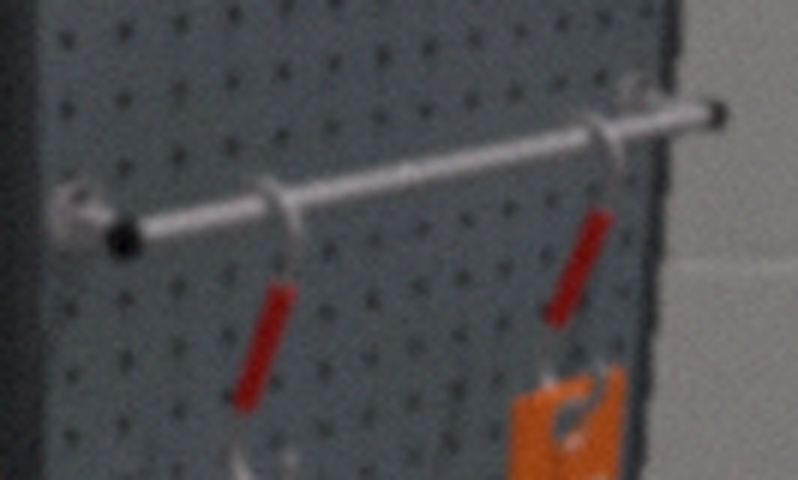

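View pics/c2.png

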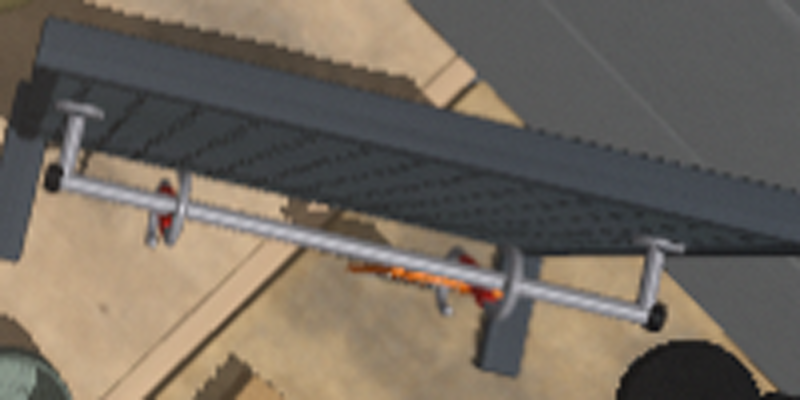

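View pics/c3.png

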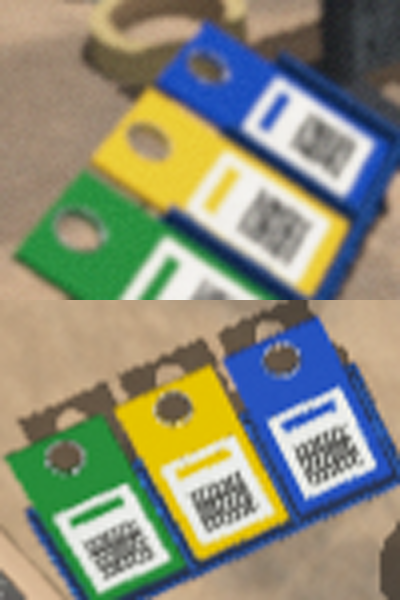

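Rail end caps are at side (320,160) and (419,139), and at top (323,209) and (473,244). The free hook crosses the rail near top (355,216), the used one near (438,235). Hole centres are clear in both views, so I'll triangulate them.

```bash
cat > h.py <<'E'
import cv2,numpy as np
from scipy.spatial.transform import Rotation as Ro
from bench import robot,snapshot
C={'side':(382.6575,312.6155,197.0811,-0.02531467,np.array([[-0.7289,0.248,-0.6382,0.0442],[-0.6846,-0.2794,0.6733,0.6997],[-0.0113,0.9276,0.3734,0.5048]])),
'top':(395.0413,317.5305,198.0035,-0.04046778,np.array([[0.0264,0.9964,-0.0809,0.5276],[-0.9993,0.0285,0.0252,0.1499],[0.0275,0.0802,0.9964,1.0612]]))}
def ray(n,p):
    f,cx,cy,k,P=C[n]; K=np.array([[f,0,cx],[0,f,cy],[0,0,1]])
    x,y=cv2.undistortPoints(np.array([[p]],float),K,np.array([k,0,0,0,0]))[0,0]
    d=P[:,:3]@[x,-y,-1]; return P[:,3],d/np.linalg.norm(d)
def proj(n,X):
    f,cx,cy,k,P=C[n]; K=np.array([[f,0,cx],[0,f,cy],[0,0,1]])
    c=(np.atleast_2d(X)-P[:,3])@P[:,:3]*[1,-1,-1]
    return cv2.projectPoints(c,np.zeros(3),np.zeros(3),K,np.array([k,0,0,0,0]))[0][:,0]
def tri(a,b):
    (o,d),(q,e)=ray(*a),ray(*b)
    s,t=np.linalg.lstsq(np.c_[d,-e],q-o,rcond=None)[0]
    return (o+s*d+q+t*e)/2,np.linalg.norm(o+s*d-q-t*e)*1e3
def crop(x0,y0,k,p): return ((p[0]+.5)/k-.5+x0,(p[1]+.5)/k-.5+y0)
def state():
    o=robot.get_obs(); return o,np.array(o['tool_pos']),Ro.from_euler('xyz',o['ee_rot']).as_matrix()
E
python3 - <<'E'
from h import *
c1=lambda *p:('side',crop(300,120,6,p)); c2=lambda *p:('top',crop(310,165,4,p))
s3=lambda *p:('side',crop(220,240,4,p)); t3=lambda *p:('top',crop(195,190,4,p))
L,e1=tri(c1(123,238),c2(54,178)); R,e2=tri(c1(714,115),c2(655,316)); print('caps',L,e1,R,e2,np.linalg.norm(L-R))
for n,a,b in(('y',s3(150,141),t3(173,108)),('b',s3(208,66),t3(282,60)),('g',s3(79,229),t3(66,158))): print(n,*tri(a,b))
u=(L-R)/np.linalg.norm(L-R); M=(L+R)/2; print('mid',M,'yaw',np.degrees(np.arctan2(-u[0],u[1])))
def online(n,p):
    o,d=ray(*p); s,t=np.linalg.lstsq(np.c_[u,-d],o-M,rcond=None)[0]; return s*1e3,np.linalg.norm(M+s*u-o-t*d)*1e3
print('free',online(0,c1(285,195)),online(0,c2(180,205)),'used',online(0,c1(605,130)),online(0,c2(512,283)))
E
```

```text
caps [0.57017602 0.11894479 0.27584813] 1.899243569112242 [ 0.50795919 -0.18656347  0.27502979] 0.6904541644083126 0.31178021386645166
y [0.55509404 0.31887437 0.09181751] 0.02350688427264452
b [0.5866241  0.25374848 0.0921752 ] 0.8810062533859067
g [0.52345044 0.38350196 0.09165233] 1.9752652035234488
mid [ 0.53906761 -0.03380934  0.27543896] yaw -11.51088936655437
free (np.float64(81.60496815550732), np.float64(3.4824172454647186)) (np.float64(90.86112185832656), np.float64(0.5613106620122831)) used (np.float64(-89.84988587893463), np.float64(3.0972973586553123)) (np.float64(-80.73027621116029), np.float64(0.15126398901658297))
```

Run:
```python
from h import *
from scipy.optimize import least_squares
M=np.array([.53907,-.03381,.2752]); yb=np.radians(-11.5)
d=np.array([32,0,-78])/84.3*.03
pts=np.array([-d,d,[-.017,0,-.038]])
side=np.array([crop(300,120,6,p) for p in((283,287),(245,408),(291,455))])
topt=np.array(crop(310,165,4,(152,242)))
def mod(v,off):
    Rb=Ro.from_euler('z',yb).as_matrix(); Rh=Ro.from_euler('z',yb+v[1]).as_matrix()
    O=M+Rb@[0,v[0],-.054]
    return O,O+pts@Rh.T
for use in((0,1),(0,1,2)):
    f=lambda v:np.r_[(proj('side',mod(v,0)[1])-side)[list(use)].ravel(),(proj('top',mod(v,0)[1][2])[0]-topt)]
    r=least_squares(f,[.085,0]); print(r.x[0],np.degrees(r.x[1]),np.round(r.fun,2),mod(r.x,0)[0])
# used hook
side2=np.array([crop(300,120,6,p) for p in((601,212),(557,325))])
f=lambda v:(proj('side',mod(v,0)[1])-side2)[:].ravel() if 0 else (proj('side',mod([v[0],0],0)[1][:2])-side2).ravel()
r=least_squares(f,[-.085]);print('used',r.x,r.fun)
f=lambda v:(proj('side',mod([v[0],0],0)[1][:2])-side[:2]).ravel()
r=least_squares(f,[.085]);print('free,yaw0',r.x,r.fun, proj('top',mod([r.x[0],0],0)[1]),topt)
```

```text
0.09117726282580514 -1.8566023012381296 [ 0.24 -0.3  -0.05  0.05 -0.16 -0.17] [0.55724782 0.05553685 0.2212    ]
0.09112609366478627 -1.4580297957251973 [ 0.29 -0.31 -0.06  0.05 -0.13  0.02 -0.09 -0.15] [0.55723762 0.05548671 0.2212    ]
used [-0.07854282] [ 0.40316827 -0.40655828 -0.5396172  -0.10660301]
free,yaw0 [0.09153804] [ 0.24942073 -0.29952689 -0.29890437  0.1168343 ] [[351.43984928 221.92597571]
 [350.84673942 212.34403131]
 [347.54773544 224.97549048]] [347.625 225.125]
```

Heights agree: the rail is at 0.275 and the holes at about 0.092. The tray yaw comes to 26° and the board yaw to -11.5°. The moves only keep the tool vertical, so I'll grip the upper part of the sleeve with the fingers just on the robot side of the rail. Before moving I'll check obstacles and work out the target poses.

```bash
cat >> h.py <<'E'
Rb=Ro.from_euler('z',-11.5,degrees=True).as_matrix(); Rt=Ro.from_euler('z',26,degrees=True).as_matrix()
H=np.array([.5572,.0555,.2210]); HOLE=np.array([.5551,.3189,.0905])
G=np.array([-.0165,0,.019])   # grasp point in hook frame; TCP is 5 mm lower
def plan(T,yawdeg):
    "print shift shares (in current tool axes) and turn share to TCP T, yaw"
    o,p,R=state(); y=np.degrees(o['ee_rot'][2])
    print('now',np.round(p,4),'yaw %.2f'%y,'->',np.round(T,4),'shares',np.round(R.T@(T-p)/.15,3),'turn',round(-((yawdeg-y+180)%360-180)/180,4))
E
python3 - <<'E'
from h import *
print('scanner',tri(('side',(470,138)),('top',(512,290))))
print('postbase',tri(('side',(450,223)),('top',(483,270))))
print('cup',tri(('side',(366,258)),('top',(313,263))))
T=H+Rb@(G+[-.10,0,0])-[0,0,.005]; print(T); plan(T+[0,0,.09],-11.5)
plan(np.array([.215,-.506,.4]),23)
E
```

```text
scanner (array([ 0.41271949, -0.26842675,  0.27594516]), np.float64(9.841296088915808))
postbase (array([ 0.44021952, -0.31963232,  0.01144593]), np.float64(19.36900839202148))
cup (array([0.44269952, 0.12875183, 0.08981607]), np.float64(11.38650117064781))
[0.44303877 0.07872636 0.235     ]
now [ 0.2149 -0.5058  0.2184] yaw 23.02 -> [0.443  0.0787 0.325 ] shares [ 2.924 -2.993 -0.704] turn 0.1918
now [ 0.2149 -0.5058  0.2184] yaw 23.02 -> [ 0.215 -0.506  0.4  ] shares [-0.000e+00 -1.000e-03 -1.211e+00] turn 0.0001
```

Request:
carry_out(
  motion="0 0 -0.3 0; 0 0 -0.6 0.03; 0 0 -0.9 0.06; 0.1 -0.2 -0.95 0.09; 0.2 -0.45 -0.95 0.12; 0.4 -0.7 -0.95 0.15; 0.5 -0.9 -0.95 0.18; 0.6 -1 -0.95 0.192",
  grip=-0.1,
)

```text
time: 0.9
tool_pos: [0.239, -0.3306, 0.3625]
ee_rot: [3.141, -0.001, -0.203]
wrist_force: [-0.0, -0.5, -0.6]
width: 0.0425
finger_force: 0.0
```

Run:
```python
from h import *
T=H+Rb@(G+[-.10,0,0])-[0,0,.005]; plan(T+[0,0,.09],-11.5);print(robot.get_obs()['width'])
```

```text
now [ 0.239  -0.3306  0.3625] yaw -11.65 -> [0.443  0.0787 0.325 ] shares [ 0.781 -2.948  0.248] turn -0.0008
0.0425136834780559
```

Request:
carry_out(
  motion="0.04 -0.15 0 0; 0.08 -0.3 0 0; 0.12 -0.45 0 0; 0.16 -0.6 0 0; 0.2 -0.75 0 0; 0.22 -0.9 0 0; 0.24 -1 0 0; 0.26 -1 0 0",
)

```text
time: 1.7
tool_pos: [0.3077, -0.1925, 0.3621]
ee_rot: [3.142, -0.001, -0.198]
wrist_force: [-0.3, -0.5, 0.1]
width: 0.0422
finger_force: 0.0
```

Request:
carry_out(
  motion="0.04 -0.15 0 0; 0.08 -0.3 0 0; 0.12 -0.45 0 0; 0.16 -0.6 0 0; 0.2 -0.75 0.05 0; 0.22 -0.9 0.1 0; 0.24 -1 0.15 0; 0.26 -1 0.2 0",
)

```text
time: 2.5
tool_pos: [0.3761, -0.0542, 0.3313]
ee_rot: [3.142, 0.0, -0.199]
wrist_force: [-0.2, 0.3, 0.9]
width: 0.0426
finger_force: 0.0
```

Request:
carry_out(
  motion="0.04 -0.15 0 0; 0.08 -0.3 0 0; 0.12 -0.45 0 0; 0.16 -0.6 0 0; 0.2 -0.75 0.02 0; 0.24 -0.88 0.03 0; 0.26 -0.95 0.05 0; 0.26 -0.95 0.05 0",
)

```text
time: 3.3
tool_pos: [0.4428, 0.0769, 0.3232]
ee_rot: [3.141, 0.002, -0.201]
wrist_force: [-0.1, 0.0, -0.7]
width: 0.0426
finger_force: 0.0
```

Run:
```python
from h import *
T=H+Rb@(G+[-.10,0,0])-[0,0,.005]; plan(T,-11.5)
s=snapshot('side')['image'][:,:,::-1]; t=snapshot('top')['image'][:,:,::-1]
cv2.imwrite('pics/a.png',np.vstack([cv2.resize(s[90:240,270:430],(640,600))[:300*2],]))
```

```text
now [0.4428 0.0769 0.3232] yaw -11.51 -> [0.443  0.0787 0.235 ] shares [ 0.001 -0.013  0.588] turn -0.0001
```

View pics/a.png

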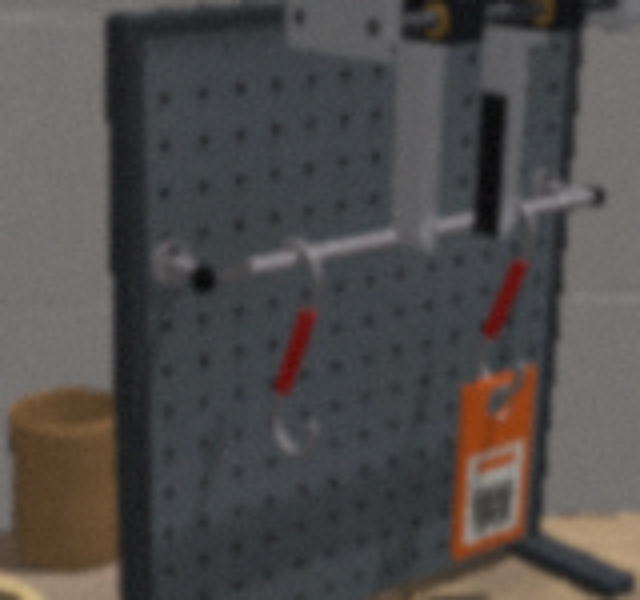

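The side picture shows the fingers about 10 cm in front of the rail, pad width about equal to finger width (16 mm). The hook still hangs with its sleeve near (295,350) in the crop. I'll descend, then approach.

Request:
carry_out(
  motion="0 -0.01 0.15 0; 0 -0.01 0.3 0; 0 -0.01 0.45 0; 0 -0.01 0.585 0; 0.1 -0.01 0.585 0; 0.25 -0.01 0.585 0; 0.4 -0.01 0.585 0; 0.4 -0.01 0.585 0",
)

```text
time: 4.2
tool_pos: [0.5028, 0.0648, 0.2363]
ee_rot: [3.141, -0.0, -0.204]
wrist_force: [-0.1, 0.6, 0.3]
width: 0.0423
finger_force: 0.0
```

Run:
```python
from h import *
T=H+Rb@G-[0,0,.005]; plan(T,-11.5)
s=snapshot('side')['image'][:,:,::-1]; t=snapshot('top')['image'][:,:,::-1]
cv2.imwrite('pics/b.png',np.hstack([cv2.resize(s[120:240,300:400],(400,480)),cv2.resize(t[180:300,300:400],(400,480))]))
```

```text
now [0.5028 0.0648 0.2363] yaw -11.69 -> [0.541  0.0588 0.235 ] shares [ 0.258 -0.012  0.009] turn -0.001
```

View pics/b.png

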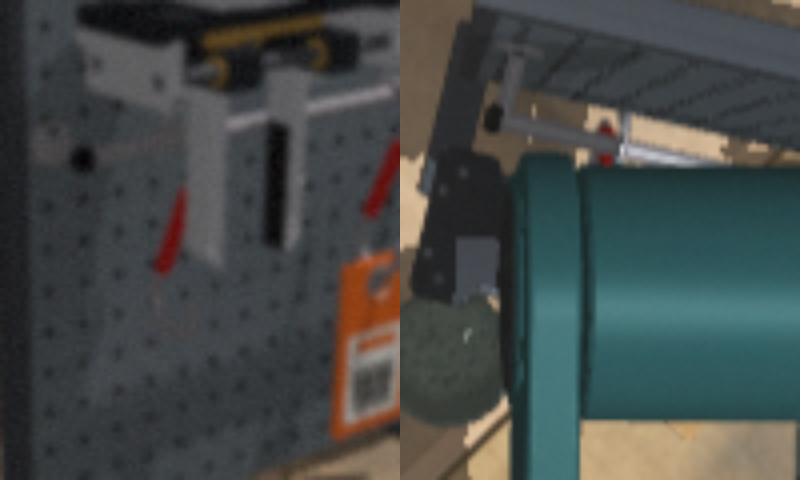

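The hook is seen behind the fingers, well placed: sleeve at crop (172,230), open fingers at 187–300. The wrist link looks close to the board's top edge in the top view, so I'll check its height in the full side view.

Run:
```python
from h import *
o,p,R=state()
loc=np.array([[sx*.008,-.0337,.014] for sx in(-1,1)]+[[-.008,-.0212,.014],[-.008,.0212,.014],[-.008,.0337,.014]])
print(np.round((proj('side',p+loc@R.T)-[300,120]+.5)*4-.5))
cv2.imwrite('pics/c.png',snapshot('side')['image'][:260,200:,::-1])
print(np.round(o['joint_positions'],3))
```

```text
[[207. 274.]
 [188. 265.]
 [225. 269.]
 [285. 252.]
 [301. 248.]]
[ 0.018 -0.015  1.442 -0.     1.715  1.792]
```

View pics/c.png

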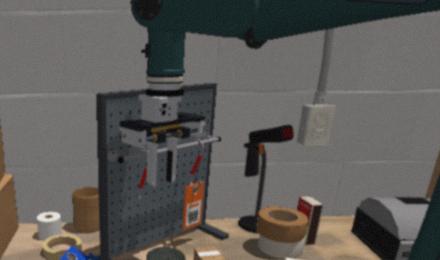

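The big link passes well above the board top, and the slim wrist stays about 15 mm in front of the board. Continuing forward.

Request:
carry_out(
  motion="0.05 -0.01 0.01 0; 0.1 -0.01 0.01 0; 0.15 -0.01 0.01 0; 0.19 -0.01 0.01 0; 0.22 -0.01 0.01 0; 0.24 -0.01 0.01 0; 0.25 -0.01 0.01 0; 0.25 -0.01 0.01 0",
)

```text
time: 5.15
tool_pos: [0.5386, 0.0606, 0.2351]
ee_rot: [3.141, 0.0, -0.201]
wrist_force: [0.8, -1.0, 0.8]
width: 0.0425
finger_force: 0.0
```

Request:
carry_out(
  motion="0 0 0 0; 0 0 0 0; 0 0 0 0; 0 0 0 0; 0 0 0 0; 0 0 0 0; 0 0 0 0; 0 0 0 0",
  grip=-1,
)

```text
time: 5.95
tool_pos: [0.5385, 0.0606, 0.2352]
ee_rot: [3.142, -0.0, -0.201]
wrist_force: [0.6, 0.2, -0.1]
width: 0.0076
finger_force: 30.0
```

Width reads 7.6 mm and x is 2.4 mm short. I'll regrip slightly further in and lower for a fuller hold.

Request:
carry_out(
  motion="0 0 0 0; 0 0 0 0; 0.01 0 0.01 0; 0.02 0 0.02 0; 0.02 0 0.025 0; 0.02 0 0.025 0; 0.02 0 0.025 0; 0.02 0 0.025 0",
  grip=-0.6,
)

```text
time: 6.75
tool_pos: [0.5415, 0.06, 0.2315]
ee_rot: [3.141, -0.0, -0.201]
wrist_force: [-0.7, 0.5, -0.7]
width: 0.0187
finger_force: 0.0
```

Request:
carry_out(
  motion="0 0 0 0; 0 0 0 0; 0 0 0 0; 0 0 0 0; 0 0 0 0; 0 0 0 0; 0 0 0 0; 0 0 0 0",
  grip=-1,
)

```text
time: 7.55
tool_pos: [0.5415, 0.06, 0.2315]
ee_rot: [3.142, -0.0, -0.201]
wrist_force: [-0.7, 0.7, -0.6]
width: 0.0084
finger_force: 30.0
```

Request:
carry_out(
  motion="0 0 -0.03 0; 0 0 -0.07 0; 0 0 -0.11 0; 0 0 -0.15 0; 0 0 -0.175 0; 0 0 -0.19 0; 0 0 -0.19 0; 0 0 -0.19 0",
)

```text
time: 8.35
tool_pos: [0.5415, 0.06, 0.2598]
ee_rot: [3.141, -0.0, -0.201]
wrist_force: [0.4, -0.3, 0.2]
width: 0.0081
finger_force: 30.0
```

Request:
carry_out(
  motion="-0.03 0 0 0; -0.08 0 0 0; -0.15 0 0 0; -0.22 0 0 0; -0.3 0 0 0; -0.36 0 0 0; -0.4 0 0 0; -0.4 0 0 0",
)

```text
time: 9.15
tool_pos: [0.482, 0.0723, 0.2604]
ee_rot: [-3.141, -0.001, -0.201]
wrist_force: [0.7, -0.7, -0.6]
width: 0.0085
finger_force: 30.0
```

Run:
```python
from h import *
o,p,R=state(); print(np.round(p,4),o['width'])
for n in('side','top'):
    im=snapshot(n)['image'].astype(int); 
    m=((im[...,0]>110)&(im[...,1]<50)&(im[...,2]<50)).astype(np.uint8)
    k,l,st,c=cv2.connectedComponentsWithStats(m)
    print(n,[(st[i].tolist(),np.round(c[i],1).tolist()) for i in range(1,k) if st[i,4]>8])
    cv2.imwrite(f'pics/d_{n}.png',im[:,:,::-1].astype(np.uint8))
G2=np.array([-.0165,0,.019])
# predicted sleeve centre if hook kept pose relative to rail-hung grasp
d=p-np.array([.5415,.06,.2315]); O=H+d
print('pred',proj('side',O),proj('top',O))
a=cv2.imread('pics/d_side.png');cv2.imwrite('pics/d.png',cv2.resize(a[110:230,290:410],(720,720))[:600])
```

```text
[0.482  0.0723 0.2604] 0.008542359386304925
side []
top []
pred [[362.16097652 172.26098733]] [[346.33950822 245.48430291]]
```

View pics/d.png

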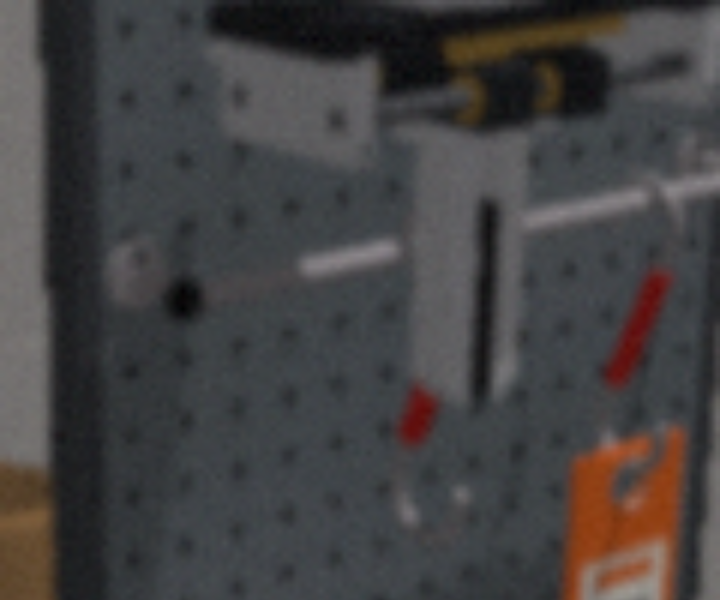

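The hook is held and off the rail: lower sleeve end at full-image (358,183), lower tip at (367,192). Comparing with the prediction to get its pose in the gripper.

Run:
```python
from h import *
p=np.array([.482,.0723,.2604])
D=Rb.T@(H-np.array([.5415,.06,.2315])); print('hook origin rel TCP (board axes) mm',D*1e3)
for y in(D[1],0):
    O=p+Rb@[D[0],y,D[2]]
    pts=np.array([[.0114,0,-.0278],[-.017,0,-.038],[0,0,-.062]])
    print(np.round(proj('side',O+pts@Rb.T),1))
print(crop(290,110,6,(413,441)),crop(290,110,6,(462,490)),crop(290,110,6,(428,537)))
```

```text
hook origin rel TCP (board axes) mm [ 16.28197357  -1.2795846  -10.5       ]
[[358.1 183.2]
 [366.9 191.3]
 [361.1 199.3]]
[[357.7 183.3]
 [366.5 191.4]
 [360.7 199.5]]
(358.4166666666667, 183.08333333333331) (366.5833333333333, 191.25) (360.9166666666667, 199.08333333333331)
```

Hook in the gripper: no tilt, origin (16.3, -0.6, -10.5) mm from the TCP. Moving along the rail direction past the board's end, then turning.

Request:
carry_out(
  motion="0 -0.1 0 0; 0 -0.25 0 0; 0 -0.4 0 0; 0 -0.6 0 0; 0 -0.75 0 0; 0 -0.88 0 0; 0 -0.97 0 0; 0 -1 0 0",
)

```text
time: 10.05
tool_pos: [0.5129, 0.2207, 0.2593]
ee_rot: [3.141, 0.001, -0.2]
wrist_force: [-0.1, 0.6, -0.2]
width: 0.0087
finger_force: 30.0
```

Request:
carry_out(
  motion="0 -0.1 0 0; 0 -0.25 0 0; 0 -0.4 0 -0.04; 0 -0.5 0 -0.08; 0 -0.55 0 -0.12; 0 -0.6 0 -0.16; 0 -0.6 0 -0.2; 0 -0.6 0 -0.209",
)

```text
time: 10.85
tool_pos: [0.5309, 0.3075, 0.2598]
ee_rot: [3.142, 0.0, 0.456]
wrist_force: [-0.3, -0.6, -0.9]
width: 0.0084
finger_force: 30.0
```

Run:
```python
from h import *
T=HOLE+Rt@[.0007,.0006,0]; T[2]=.1255
plan(T,26); plan(T+Rt@[.05,0,0],26)
```

```text
now [0.5309 0.3075 0.2598] yaw 26.13 -> [0.5555 0.3197 0.1255] shares [ 0.183 -0.001  0.895] turn 0.0007
now [0.5309 0.3075 0.2598] yaw 26.13 -> [0.6004 0.3417 0.1255] shares [ 0.517 -0.     0.895] turn 0.0007
```

Request:
carry_out(
  motion="0.15 0 0 0; 0.3 0 0 0; 0.45 0 0 0; 0.52 0 0 0; 0.52 0 0.15 0; 0.52 0 0.3 0; 0.52 0 0.45 0; 0.52 0 0.55 0",
)

```text
time: 11.65
tool_pos: [0.6003, 0.341, 0.1752]
ee_rot: [3.142, 0.003, 0.453]
wrist_force: [0.4, -0.6, -1.3]
width: 0.0085
finger_force: 30.0
```

Request:
carry_out(
  motion="0 0 0.08 0; 0 0 0.16 0; 0 0 0.24 0; 0 0 0.3 0; 0 0 0.34 0; 0 0 0.345 0; 0 0 0.345 0; 0 0 0.345 0",
)

```text
time: 12.45
tool_pos: [0.6012, 0.3416, 0.1266]
ee_rot: [3.141, -0.001, 0.455]
wrist_force: [0.8, -0.1, -1.1]
width: 0.0087
finger_force: 30.0
```

Run:
```python
from h import *
T=HOLE+Rt@[.0007,.0006,0]; T[2]=.1255
plan(T,26); o,p,R=state()
O=p+Rt@[.0163,-.0006,-.0105]; tip=O+Rt@[-.017,0,-.038]
print('tip',tip,'pred px',proj('side',tip),proj('top',tip))
s=snapshot('side')['image'][:,:,::-1]; t=snapshot('top')['image'][:,:,::-1]
cv2.imwrite('pics/e.png',np.hstack([cv2.resize(s[220:320,220:320],(400,400)),cv2.resize(t[160:260,200:300],(400,400))]))
```

```text
now [0.6012 0.3416 0.1266] yaw 26.08 -> [0.5555 0.3197 0.1255] shares [-0.338 -0.003  0.007] turn 0.0004
tip [0.60079202 0.34079048 0.07805579] pred px [[234.2679145  276.62309153]] [[230.75015146 198.19617186]]
```

Request:
carry_out(
  motion="-0.04 0 0.01 0; -0.1 0 0.01 0; -0.16 0 0.01 0; -0.22 0 0.01 0; -0.28 0 0.01 0; -0.32 0 0.01 0; -0.335 0 0.01 0; -0.338 0 0.01 0",
)

```text
time: 13.35
tool_pos: [0.5551, 0.3191, 0.1245]
ee_rot: [3.141, -0.001, 0.455]
wrist_force: [-0.5, 0.4, -1.2]
width: 0.0086
finger_force: 30.0
```

Request:
carry_out(
  motion="0 0 -0.02 0; 0 0 -0.04 0; 0 0 -0.06 0; 0 0 -0.08 0; 0 0 -0.1 0; 0 0 -0.12 0; 0 0 -0.135 0; 0 0 -0.14 0",
)

```text
time: 14.15
tool_pos: [0.5554, 0.3192, 0.1457]
ee_rot: [3.141, -0.001, 0.455]
wrist_force: [-0.1, 0.0, -1.2]
width: 0.0083
finger_force: 30.0
```

Run:
```python
from h import *
o,p,R=state()
O=p+Rt@[.0163,-.0006,-.0105]; tip=O+Rt@[-.017,0,-.038]
print(p,'tip',tip,'px',proj('side',tip),proj('top',tip),proj('side',HOLE),proj('top',HOLE))
s=snapshot('side')['image'][:,:,::-1]; t=snapshot('top')['image'][:,:,::-1]
cv2.imwrite('pics/f_s.png',s)
cv2.imwrite('pics/f.png',np.hstack([cv2.resize(s[220:320,220:320],(500,500),interpolation=2),cv2.resize(t[180:280,210:270],(300,500),interpolation=2)]))
```

```text
[0.55538085 0.31923282 0.14565018] tip [0.55501472 0.31838668 0.09715018] px [[257.15686774 272.41704401]] [[237.65418628 216.59841578]] [[257.15087428 275.44737813]] [[237.9178437  216.64828633]]
```

View pics/f.png

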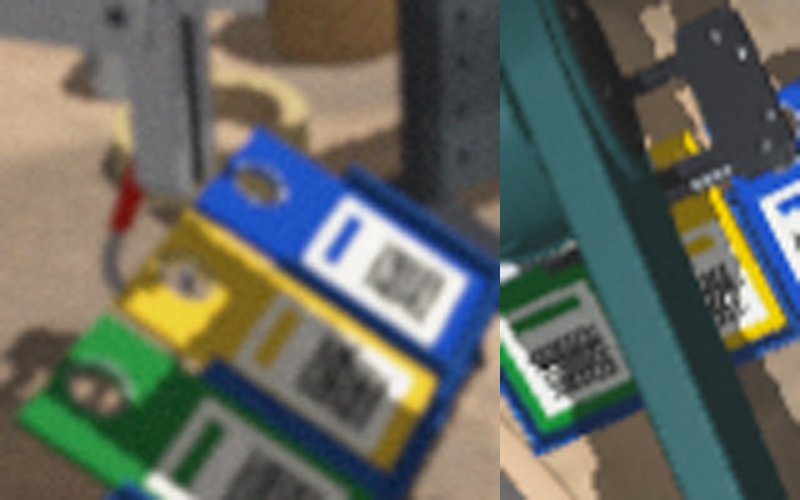

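The last picture shows the bright hook tip inside the yellow plate's hole at crop (187,280), with the shank outside the end edge at (115,260). So the hook is inserted. I'll pivot the plate up about its lower edge, slowly.

Request:
carry_out(
  motion="0 0 -0.033 0; 0 0 -0.067 0; 0 0 -0.1 0; 0 0 -0.133 0; -0.007 0 -0.16 0; -0.02 0 -0.187 0; -0.04 0 -0.22 0; -0.06 0 -0.25 0",
)

```text
time: 15.05
tool_pos: [0.5468, 0.3151, 0.183]
ee_rot: [3.141, 0.0, 0.455]
wrist_force: [-0.4, 0.2, -2.0]
width: 0.0083
finger_force: 30.0
```

Request:
carry_out(
  motion="-0.027 0 -0.027 0; -0.06 0 -0.053 0; -0.087 0 -0.077 0; -0.12 0 -0.1 0; -0.147 0 -0.12 0; -0.18 0 -0.14 0; -0.207 0 -0.157 0; -0.24 0 -0.173 0",
)

```text
time: 15.85
tool_pos: [0.5145, 0.2992, 0.2088]
ee_rot: [3.142, 0.0, 0.455]
wrist_force: [-0.1, -0.6, -1.1]
width: 0.0084
finger_force: 30.0
```

```bash
cat >> h.py <<'E'
def yel(n,tag,lo=(20,120,60),hi=(32,255,255)):
    im=snapshot(n)['image']; cv2.imwrite(f'pics/{tag}.png',im[:,:,::-1])
    m=cv2.inRange(cv2.cvtColor(im,cv2.COLOR_RGB2HSV),lo,hi); m[:,:170]=0
    k,l,st,c=cv2.connectedComponentsWithStats(m)
    i=1+np.argmax(st[1:,4]); q=cv2.minAreaRect(np.argwhere(l==i)[:,::-1].astype(np.float32))
    print(tag,'bbox',st[i].tolist(),'rect',np.round(cv2.boxPoints(q)).tolist())
E
python3 - <<'E'
from h import *
o,p,R=state(); print(p,o['width'],o['wrist_force'],robot.get_obs()['wrist_torque'])
yel('side','g1')
O=p+Rt@[.0163,-.0006,-.0105]; b=O+Rt@[0,0,-.062]; print('bend px',proj('side',b))
# ideal plate corners with theta 60
L=HOLE+Rt@[-.090,0,-.052]
print(proj('side',np.array([L+Rt@[0,s*.032,0] for s in(-1,1)])))
E
```

```text
[0.51448281 0.29922536 0.20876129] 0.008351526086027027 [-0.0564812  -0.553342   -1.08994398] [ 0.0830862  -0.00937203  0.0083734 ]
g1 bbox [264, 245, 42, 68, 653] rect [[260.0, 253.0], [279.0, 243.0], [310.0, 305.0], [291.0, 315.0]]
bend px [[269.76716793 256.90097209]]
[[307.08850555 296.10583532]
 [296.37283291 316.49437599]]
```

The plate is pivoting as planned: its upper end is at the bend and its lower edge still at the lip.

Request:
carry_out(
  motion="-0.047 0 -0.023 0; -0.093 0 -0.047 0; -0.14 0 -0.067 0; -0.187 0 -0.083 0; -0.233 0 -0.1 0; -0.28 0 -0.117 0; -0.327 0 -0.127 0; -0.367 0 -0.14 0",
)

```text
time: 16.7
tool_pos: [0.4648, 0.2749, 0.2298]
ee_rot: [3.142, 0.0, 0.455]
wrist_force: [0.6, -0.3, -1.1]
width: 0.0083
finger_force: 30.0
```

Request:
carry_out(
  motion="0 0 -0.01 0; 0 0 -0.03 0; 0 0 -0.06 0; 0 0 -0.1 0; 0 0 -0.14 0; 0 0 -0.18 0; 0 0 -0.22 0; 0 0 -0.26 0",
)

```text
time: 17.5
tool_pos: [0.4654, 0.2752, 0.2693]
ee_rot: [3.142, -0.0, 0.455]
wrist_force: [0.1, 0.1, -0.7]
width: 0.0084
finger_force: 30.0
```

Run:
```python
from h import *
o,p,R=state(); print(p,o['width'],o['wrist_force'])
yel('side','g2')
O=p+Rt@[.0163,-.0006,-.0105]; c=O-[0,0,.045+.024]
print('expected plate corners',np.round(proj('side',np.array([c+Rt@[0,s*.032,z] for s,z in((-1,.016),(1,.016),(1,-.104),(-1,-.104))]))).tolist())
```

```text
[0.46541116 0.27523    0.26928153] 0.008390732224823656 [ 0.10444068  0.11509019 -0.68391168]
g2 bbox [292, 219, 17, 76, 484] rect [[290.0, 220.0], [306.0, 219.0], [312.0, 293.0], [297.0, 294.0]]
expected plate corners [[302.0, 219.0], [290.0, 235.0], [292.0, 294.0], [304.0, 275.0]]
```

Request:
carry_out(
  motion="0 0 -0.04 0; 0 0 -0.08 0; 0 0 -0.13 0; 0 0 -0.18 0.005; 0 0 -0.23 0.015; 0 0 -0.28 0.03; 0 0 -0.33 0.045; 0 0 -0.38 0.06",
)

```text
time: 18.35
tool_pos: [0.4654, 0.2753, 0.3265]
ee_rot: [-3.142, -0.001, 0.264]
wrist_force: [-0.5, -0.0, -1.1]
width: 0.0085
finger_force: 30.0
```

Request:
carry_out(
  motion="0 0 -0.05 0.018; 0 0 -0.1 0.036; 0 0 -0.14 0.055; 0 0 -0.18 0.075; 0 0 -0.21 0.095; 0 0 -0.23 0.115; 0 0 -0.24 0.135; 0 0 -0.25 0.148",
)

```text
time: 19.15
tool_pos: [0.4654, 0.2752, 0.3639]
ee_rot: [-3.141, -0.001, -0.201]
wrist_force: [0.5, 0.4, -1.4]
width: 0.0085
finger_force: 30.0
```

Run:
```python
from h import *
T=np.array([.482,.0723,.3600]); plan(T,-11.5); o,p,R=state(); print(o['width'])
yel('side','g3'); O=p+Rb@[.0163,-.0006,-.0105]; c=O-[0,0,.045+.024]
print('expected',np.round(proj('side',np.array([c+Rb@[0,s*.032,z] for s,z in((-1,.016),(1,.016),(1,-.104),(-1,-.104))]))).tolist())
```

```text
now [0.4654 0.2752 0.3639] yaw -11.51 -> [0.482  0.0723 0.36  ] shares [0.378 1.304 0.026] turn -0.0001
0.008499735599249941
g3 bbox [284, 171, 36, 73, 1212] rect [[282.0, 173.0], [316.0, 171.0], [320.0, 241.0], [286.0, 243.0]]
expected [[314.0, 171.0], [283.0, 178.0], [285.0, 243.0], [315.0, 233.0]]
```

Request:
carry_out(
  motion="0.01 0.02 0 0; 0.02 0.06 0 0; 0.04 0.13 0 0; 0.06 0.21 0 0; 0.08 0.3 0 0; 0.1 0.4 0 0; 0.13 0.5 0 0; 0.16 0.6 0 0",
)

```text
time: 20.0
tool_pos: [0.471, 0.1805, 0.3633]
ee_rot: [3.142, -0.0, -0.199]
wrist_force: [0.5, -0.7, -1.7]
width: 0.0085
finger_force: 30.0
```

Request:
carry_out(
  motion="0.03 0.1 0 0; 0.06 0.2 0 0; 0.09 0.3 0 0; 0.12 0.4 0 0; 0.15 0.49 0 0; 0.17 0.57 0 0; 0.19 0.63 0 0; 0.2 0.67 0 0",
)

```text
time: 20.8
tool_pos: [0.4808, 0.0769, 0.3632]
ee_rot: [3.142, -0.0, -0.199]
wrist_force: [0.7, -0.1, -0.9]
width: 0.0088
finger_force: 30.0
```

Request:
carry_out(
  motion="0.005 0.015 0 0; 0.01 0.03 0.03 0; 0.01 0.03 0.07 0; 0.01 0.03 0.12 0; 0.01 0.03 0.17 0; 0.01 0.03 0.23 0; 0.01 0.03 0.29 0; 0.01 0.03 0.35 0",
)

```text
time: 21.6
tool_pos: [0.4812, 0.0732, 0.3097]
ee_rot: [3.141, 0.0, -0.198]
wrist_force: [1.1, -0.0, -1.2]
width: 0.0088
finger_force: 30.0
```

Run:
```python
from h import *
plan(np.array([.482,.0723,.2620]),-11.5); o,p,R=state(); print(o['width'])
yel('side','g4'); O=p+Rb@[.0163,-.0006,-.0105]; c=O-[0,0,.045+.024]
print('expected',np.round(proj('side',np.array([c+Rb@[0,s*.032,z] for s,z in((-1,.016),(1,.016),(1,-.104),(-1,-.104))]))).tolist())
```

```text
now [0.4812 0.0732 0.3097] yaw -11.35 -> [0.482  0.0723 0.262 ] shares [0.006 0.005 0.318] turn 0.0008
0.008829093708201622
g4 bbox [351, 172, 24, 58, 675] rect [[351.0, 172.0], [374.0, 172.0], [374.0, 229.0], [351.0, 229.0]]
expected [[373.0, 171.0], [350.0, 177.0], [349.0, 229.0], [370.0, 221.0]]
```

Request:
carry_out(
  motion="0.005 0 0.05 0; 0.005 0 0.1 0; 0.005 0 0.15 0; 0.005 0 0.2 0; 0.005 0 0.25 0; 0.005 0 0.285 0; 0.005 0 0.305 0; 0.005 0 0.315 0",
)

```text
time: 22.45
tool_pos: [0.482, 0.0729, 0.2631]
ee_rot: [3.141, 0.0, -0.198]
wrist_force: [0.2, 0.6, -1.9]
width: 0.0081
finger_force: 30.0
```

Request:
carry_out(
  motion="0.01 0 0 0; 0.03 0 0 0; 0.06 0 0 0; 0.09 0 0 0; 0.12 0 0 0; 0.15 0 0 0; 0.18 0 0 0; 0.21 0 0 0",
)

```text
time: 23.25
tool_pos: [0.5134, 0.0666, 0.2633]
ee_rot: [3.141, 0.0, -0.198]
wrist_force: [0.3, -0.7, -1.5]
width: 0.0083
finger_force: 30.0
```

Request:
carry_out(
  motion="0.03 0 0 0; 0.06 0 0 0; 0.09 0 0 0; 0.12 0 0 0; 0.15 0 0 0; 0.17 0 0 0; 0.185 0 0 0; 0.19 0 0 0",
)

```text
time: 24.05
tool_pos: [0.5405, 0.0612, 0.2632]
ee_rot: [3.141, 0.002, -0.198]
wrist_force: [-2.2, -0.7, -1.0]
width: 0.0086
finger_force: 30.0
```

Run:
```python
from h import *
plan(np.array([.5415,.06,.2315]),-11.5); o,p,R=state(); print(o['width'],o['wrist_force'])
yel('side','g5'); O=p+Rb@[.0163,-.0006,-.0105]; c=O-[0,0,.045+.024]
print('expected',np.round(proj('side',np.array([c+Rb@[0,s*.032,z] for s,z in((-1,.016),(1,.016),(1,-.104),(-1,-.104))]))).tolist())
```

```text
now [0.5405 0.0612 0.2632] yaw -11.35 -> [0.5415 0.06   0.2315] shares [0.009 0.006 0.212] turn 0.0008
0.008642152110201666 [-2.20321489 -0.69890426 -0.95811342]
g5 bbox [333, 184, 23, 55, 583] rect [[333.0, 238.0], [333.0, 184.0], [355.0, 184.0], [355.0, 238.0]]
expected [[354.0, 184.0], [332.0, 190.0], [332.0, 237.0], [352.0, 230.0]]
```

Request:
carry_out(
  motion="0 0 0 0; 0 0 0 0; 0 0 0 0; 0 0 0 0; 0 0 0 0; 0 0 0 0; 0 0 0 0; 0 0 0 0",
)

```text
time: 24.9
tool_pos: [0.5406, 0.0612, 0.2632]
ee_rot: [3.141, 0.001, -0.198]
wrist_force: [-3.5, 1.2, -1.5]
width: 0.0086
finger_force: 30.0
```

Run:
```python
from h import *
plan(np.array([.5415,.06,.2315]),-11.5)
for i in range(4): yel('side','g6'); print(np.round(robot.get_obs()['wrist_force'],1))
```

```text
now [0.5406 0.0612 0.2632] yaw -11.36 -> [0.5415 0.06   0.2315] shares [0.008 0.006 0.212] turn 0.0008
g6 bbox [333, 184, 23, 55, 609] rect [[333.0, 184.0], [355.0, 184.0], [355.0, 238.0], [333.0, 238.0]]
[-4.4  0.9 -1.7]
g6 bbox [333, 184, 23, 55, 611] rect [[333.0, 184.0], [355.0, 184.0], [355.0, 238.0], [333.0, 238.0]]
[-5.2 -0.4 -2. ]
g6 bbox [333, 184, 23, 55, 606] rect [[333.0, 184.0], [355.0, 184.0], [355.0, 238.0], [333.0, 238.0]]
[-4.   0.2 -1. ]
g6 bbox [333, 184, 23, 55, 609] rect [[333.0, 238.0], [333.0, 184.0], [355.0, 184.0], [355.0, 238.0]]
[-5.6  0.5 -3.5]
```

The steady 5 N is the sleeve leaning on the rail, because I am about 3 mm higher than on the way out. I'll back off slightly, lower a bit, then re-centre.

Request:
carry_out(
  motion="-0.01 0 0 0; -0.02 0 0 0; -0.02 0 0.015 0; -0.02 0 0.03 0; -0.02 0 0.045 0; -0.02 0 0.06 0; -0.02 0 0.075 0; -0.02 0 0.09 0",
)

```text
time: 25.9
tool_pos: [0.538, 0.0617, 0.2496]
ee_rot: [3.141, -0.0, -0.198]
wrist_force: [0.2, 0.5, 0.2]
width: 0.0088
finger_force: 30.0
```

Request:
carry_out(
  motion="0.01 0.003 0.01 0; 0.02 0.006 0.025 0; 0.025 0.006 0.04 0; 0.025 0.006 0.06 0; 0.025 0.006 0.075 0; 0.025 0.006 0.085 0; 0.025 0.006 0.09 0; 0.025 0.006 0.09 0",
)

```text
time: 26.7
tool_pos: [0.5414, 0.0601, 0.2363]
ee_rot: [3.141, 0.0, -0.198]
wrist_force: [0.5, -0.1, -0.2]
width: 0.0086
finger_force: 30.0
```

Run:
```python
from h import *
plan(np.array([.5415,.06,.2315]),-11.5)
for i in range(3): print(np.round(robot.get_obs()['wrist_force'],1)); yel('side','g7')
```

```text
now [0.5414 0.0601 0.2363] yaw -11.36 -> [0.5415 0.06   0.2315] shares [0.001 0.    0.032] turn 0.0008
[ 0.5 -0.1 -0.2]
g7 bbox [333, 195, 23, 54, 579] rect [[333.0, 195.0], [355.0, 195.0], [355.0, 248.0], [333.0, 248.0]]
[ 0.2 -0.3 -1. ]
g7 bbox [333, 195, 23, 54, 577] rect [[333.0, 195.0], [355.0, 195.0], [355.0, 248.0], [333.0, 248.0]]
[-0.4 -0.3 -0.5]
g7 bbox [333, 195, 23, 54, 571] rect [[333.0, 195.0], [355.0, 195.0], [355.0, 248.0], [333.0, 248.0]]
```

Force-free again. Lower the last 5 mm until the rail carries the hook.

Request:
carry_out(
  motion="0 0 0.006 0; 0 0 0.012 0; 0 0 0.018 0; 0 0 0.024 0; 0 0 0.03 0; 0 0 0.033 0; 0 0 0.035 0; 0 0 0.035 0",
)

```text
time: 27.65
tool_pos: [0.5416, 0.0601, 0.2315]
ee_rot: [-3.142, -0.001, -0.198]
wrist_force: [-0.1, -0.1, -0.0]
width: 0.0085
finger_force: 30.0
```

Run:
```python
from h import *
for i in range(3): o,p,R=state(); print(p,np.round(o['wrist_force'],1)); yel('side','g8')
```

```text
[0.54159629 0.06006884 0.23149135] [-0.1 -0.1 -0. ]
g8 bbox [333, 197, 22, 54, 574] rect [[333.0, 197.0], [354.0, 197.0], [354.0, 250.0], [333.0, 250.0]]
[0.54160587 0.06008807 0.23147432] [-0.4  0.5  0. ]
g8 bbox [333, 197, 22, 54, 569] rect [[333.0, 197.0], [354.0, 197.0], [354.0, 250.0], [333.0, 250.0]]
[0.54159063 0.06007494 0.23143291] [-0.2 -0.2  0.2]
g8 bbox [333, 197, 22, 54, 573] rect [[333.0, 197.0], [354.0, 197.0], [354.0, 250.0], [333.0, 250.0]]
```

Request:
carry_out(
  motion="0 0 0.002 0; 0 0 0.004 0; 0 0 0.006 0; 0 0 0.006 0; 0 0 0.006 0; 0 0 0.006 0; 0 0 0.006 0; 0 0 0.006 0",
)

```text
time: 28.6
tool_pos: [0.5419, 0.06, 0.2311]
ee_rot: [-3.141, -0.002, -0.198]
wrist_force: [0.3, 1.0, 5.5]
width: 0.0084
finger_force: 30.0
```

Request:
carry_out(
  motion="0 0 0 0; 0 0 0 0; 0 0 0 0; 0 0 0 0; 0 0 0 0; 0 0 0 0; 0 0 0 0; 0 0 0 0",
  grip=-0.4,
)

```text
time: 29.4
tool_pos: [0.5415, 0.0601, 0.2303]
ee_rot: [3.142, -0.0, -0.198]
wrist_force: [0.1, -0.3, -0.1]
width: 0.0279
finger_force: 0.0
```

Run:
```python
from h import *
for i in range(4): yel('side','g9')
print(robot.get_obs()['width'],robot.get_obs()['wrist_force'])
```

```text
g9 bbox [332, 196, 23, 54, 582] rect [[332.0, 196.0], [354.0, 196.0], [354.0, 249.0], [332.0, 249.0]]
g9 bbox [332, 196, 23, 54, 580] rect [[332.0, 196.0], [354.0, 196.0], [354.0, 249.0], [332.0, 249.0]]
g9 bbox [332, 197, 23, 53, 578] rect [[332.0, 197.0], [354.0, 197.0], [354.0, 249.0], [332.0, 249.0]]
g9 bbox [332, 196, 23, 54, 573] rect [[332.0, 196.0], [354.0, 196.0], [354.0, 249.0], [332.0, 249.0]]
0.028393429635998314 [0.22686429 0.29883646 0.09461099]
```

Rail carries it (5.5 N at contact, then released), and the plate is still. Open a bit more and withdraw straight back from the board.

Request:
carry_out(
  motion="0 0 0 0; 0 0 0 0; -0.05 0 0 0; -0.12 0 0 0; -0.22 0 0 0; -0.34 0 0 0; -0.48 0 0 0; -0.62 0 0 0",
  grip=-0.2,
)

```text
time: 30.4
tool_pos: [0.4487, 0.0787, 0.2303]
ee_rot: [3.142, 0.0, -0.198]
wrist_force: [-0.1, -0.9, -0.2]
width: 0.0377
finger_force: 0.0
```

Request:
carry_out(
  motion="-0.15 0 0 0; -0.3 0 -0.05 0; -0.4 0 -0.15 0; -0.4 0 -0.3 0; -0.4 0 -0.45 0; -0.4 0 -0.55 0; -0.4 0 -0.6 0; -0.4 0 -0.6 0",
)

```text
time: 31.2
tool_pos: [0.3913, 0.0903, 0.3213]
ee_rot: [-3.141, -0.002, -0.198]
wrist_force: [-0.7, -0.3, -0.7]
width: 0.0375
finger_force: 0.0
```

Request:
carry_out(
  motion="0 0 0 0; 0 0 0 0; 0 0 0 0; 0 0 0 0; 0 0 0 0; 0 0 0 0; 0 0 0 0; 0 0 0 0",
)

```text
time: 32.0
tool_pos: [0.3915, 0.0902, 0.3203]
ee_rot: [3.142, -0.0, -0.198]
wrist_force: [-0.1, 0.3, 0.0]
width: 0.0378
finger_force: 0.0
```

Run:
```python
from h import *
for i in range(5): yel('side',f'z{i}')
yel('side','orange',(5,150,100),(12,255,255)); yel('side','blue',(105,150,60),(125,255,255)); yel('side','green',(55,150,40),(75,255,255)); yel('top','ztop')
c=H-[0,0,.069]
print('expected yellow',np.round(proj('side',np.array([c+Rb@[0,s*.032,z] for s,z in((-1,.016),(1,.016),(1,-.104),(-1,-.104))]))).tolist())
# difference from the first side picture, rest of scene
a=cv2.imread('pics/side0.png');b=cv2.imread('pics/z4.png')
d=cv2.morphologyEx((cv2.absdiff(cv2.GaussianBlur(a,(5,5),0),cv2.GaussianBlur(b,(5,5),0)).max(2)>45).astype(np.uint8),cv2.MORPH_OPEN,np.ones((3,3)))
k,l,st,cc=cv2.connectedComponentsWithStats(d); print([s.tolist() for s in st[1:] if s[4]>25])
```

```text
z0 bbox [332, 196, 23, 54, 596] rect [[332.0, 196.0], [354.0, 196.0], [354.0, 249.0], [332.0, 249.0]]
z1 bbox [332, 196, 23, 54, 594] rect [[332.0, 196.0], [354.0, 196.0], [354.0, 249.0], [332.0, 249.0]]
z2 bbox [332, 196, 23, 54, 600] rect [[332.0, 196.0], [354.0, 196.0], [354.0, 249.0], [332.0, 249.0]]
z3 bbox [332, 196, 23, 54, 597] rect [[332.0, 196.0], [354.0, 196.0], [354.0, 249.0], [332.0, 249.0]]
z4 bbox [332, 196, 23, 54, 594] rect [[332.0, 196.0], [354.0, 196.0], [354.0, 249.0], [332.0, 249.0]]
orange bbox [383, 182, 21, 48, 357] rect [[382.0, 229.0], [386.0, 181.0], [403.0, 182.0], [400.0, 230.0]]
blue bbox [242, 246, 79, 106, 2362] rect [[228.0, 324.0], [268.0, 243.0], [324.0, 270.0], [283.0, 352.0]]
green bbox [225, 284, 69, 56, 608] rect [[224.0, 305.0], [238.0, 282.0], [296.0, 318.0], [282.0, 341.0]]
ztop bbox [332, 215, 17, 7, 59] rect [[332.0, 219.0], [332.0, 214.0], [348.0, 217.0], [348.0, 221.0]]
expected yellow [[354.0, 196.0], [332.0, 203.0], [332.0, 249.0], [352.0, 241.0]]
[[391, 0, 46, 28, 1197], [512, 0, 19, 10, 145], [388, 0, 252, 374, 31710], [392, 32, 20, 4, 64], [389, 42, 45, 9, 378], [408, 59, 7, 15, 79], [358, 76, 97, 27, 1031], [361, 90, 10, 4, 36], [408, 120, 9, 37, 185], [332, 196, 23, 53, 826], [599, 253, 18, 18, 193], [274, 259, 319, 141, 8822], [318, 258, 25, 10, 152], [244, 262, 64, 53, 1440], [233, 315, 9, 8, 56], [578, 318, 6, 5, 27], [561, 320, 18, 11, 146], [594, 323, 46, 32, 392], [604, 387, 36, 13, 333]]
```

The yellow plate hangs motionless exactly where expected. The orange, blue and green plates are where they belong, and the arm is clear of everything. Handing in.

```bash
python3 -c "
from bench import robot
print(robot.close_job())"
```

```text
the job is handed in; nothing more can be done
None
```

The yellow plate now hangs still on the free S-hook, back on the rail and clear of the orange one; the blue, green and orange plates were where they belong in the last picture, nothing was seen to be knocked, and the job was handed in after about 32 s (no verdict was returned).

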